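Slide the auxiliary lens into its cell

ROBOT

A 7-joint arm with a two-finger parallel gripper is mounted at the origin on a cart in front of the work surface, level with it; the furniture and walls round the work are solid. World frame = base frame: x ahead of the robot, y to its left, z up, the work surface at z = 0. Lengths are in m, angles in rad, forces in N, time in s.
With the tool pointing down it reaches from about 0.425 to 0.925 m from the base axis. Payload 6.8 kg.
Tool frame: the origin (TCP) lies at the very end of the fingers, on their centre line; the grasp point (between the pads) lies 19 mm behind it; z points along the fingers, y is the direction in which the jaws open and shut (so a half turn about z gives the same grasp; the last joint's range is limited). The gripper opens to 85 mm and grips with 20 to 120 N. Pads are 22 mm wide; open, the fingers measure 114 mm over their backs; the gripper's body (76 mm by 85 mm) begins 54 mm behind the grasp point. The pads swing forward as they close: fully open they stand 13 mm farther back than shut.
Start: joints at [1.081, 0.477, 0.022, 1.555, -0.011, 1.109, -0.083], TCP at [0.252, -0.626, 0.231] pointing down, gripper open.
Joint ranges: [-2.96, 2.96], [-0.34, 2.1], [-1.41, 1.46], [0.24, 2.44], [-1.37, 4.51], [0.17, 1.92], [-2.96, 2.96]. Speed limits (rad/s): [2.39, 2.39, 3.14, 3.14, 3.14, 3.14, 3.14].

INTERFACE

Orientations are given as a unit quaternion [w, x, y, z].
In Python, from station import bot gives the robot as it stands.
- The arm moves only by the tool move_arm, never from a script. Its argument "commands" is text: rows parted by semicolons, each of 7 numbers parted by spaces: the opening, from 0 (shut) to 1 (fully open), then the shift along the tool's x, y, z in cm, then the turn, a rotation vector about the tool's x, y, z in degrees. In form: gripper tx ty tz rx ry rz; .... A call has 1 to 12 rows; each row shifts and turns the commanded pose from where the row before left it, along the tool's axes as they then stand; what a row does not reach is not made up. A row lasts 1/12 s, in which the tool goes at most 41.7 mm and 7.16 degrees, less where a joint would pass 70% of its speed; a pose out of reach is approached as far as the arm can. A call with a gripper value outside its range is refused whole. The fingers move at their own pace and stop on an object; "force" is the grip in N (left out, the last holds). Time passes only in rows, so rows that do not move let the fingers close. It gives the time, the measured TCP pose, the force and the opening at its end, in the units of the state.
- bot.get_obs(): the state, without advancing time (a new reading comes with each control period).
- bot.read_camera(name): name is "scene" or "top" or "wrist"; returns a dict with "img" (384x512x3 uint8, red, green, blue), "K" (3x3 intrinsics, pixels), "rvec" (rotation vector, rad) and "tvec" (3), from world to camera coordinates, as OpenCV has them; the wrist camera has in their place "hand_eye" (4x4, takes a point from camera to tool coordinates, whose origin is the TCP and whose axes are the flange's). Camera axes: x right, y down, z forward; pixel columns grow to the right and rows downward; lengths in m; the calibration is good to about 2 mm. A picture is of the moment at which its call begins: read the wrist's pose just before it. There is no depth.
- bot.hand_in(): hands the job in, once; it reports no verdict.
The state is a dict: "t": time; "q": joint angles; "joint_vel": joint speeds; "joint_torque": joint torques, N m; "eef_pos": TCP position; "tool_rot": TCP orientation; "contact_force": force on the tool from outside, world axes, zero at the start; "torque": the same for the moment, N m; "gripper_width": opening from 0.0 (shut) to 1.0 (fully open).
Only numpy, scipy, OpenCV 4.12 (cv2) and the standard library are available. Lean on these libraries where they do the work, as an engineer would, in place of code of your own. Each camera call takes 0.05 s, during which the arm holds its last target. There are 200 camera calls.

TASK

Put the red-ringed lens that lies on the blue block into its cell without picking it up: with the fingertips push it gently across the block and over the edge of the large round recess until it drops in and lies flat on the bottom, then take the hand away. Do not pinch, lift or tip over the lens or let it slide off the block, and leave the black cap in the small recess and everything else on the worktop where it is.

Things in the scene. Friction and masses are not known exactly. Their poses are not given: they have to be found in the camera images.
- block: Fixed blue block, 210 mm along its x, 160 along y, 22 high, with a flat top (deck) and two round recesses 10 mm deep. Origin: centre of its underside, at worktop height; z up. Large recess (lens cell): 60 mm across, centred at x +50 mm, y 0. Small one: 42 mm across, at x +74, y +53 mm. The half at negative x is plain deck. It stands turned by up to 100 degrees either way.
- cell (a point): Centre of the floor of the large recess: 12 mm above the worktop, 10 mm below the deck. Axes as the block's.
- lens: Loose lens, about 75 g: red ring 54 mm across and 11 mm high, on it a black collar 48 mm across, 18 mm high in all. Origin: centre of its underside. Starts flat on the plain half of the deck, 95 to 122 mm from the middle of the large recess. Pushed on, its front dips when its middle is about 13 mm short of the recess's middle, then it drops flat, with 3 mm play, 8 mm proud of the deck.
- cap: Black dust cap, 36 mm across, 13 mm high, loose in the block's small recess, where it stays. Origin: centre of its underside.
- eyepiece: Spare black eyepiece standing on the worktop, 37 mm across, 44 mm high; bystander. Origin: centre of its underside.
- blower: Dark rubber lens blower with a red nozzle, standing, 49 mm across, 98 mm high; bystander. Origin: centre of its underside.
- petri: Petri dish with lid, 60 mm across, 14 mm high, on the worktop; bystander. Origin: centre of its underside.
- can: White screw-top can with a black lid, 34 mm across, 59 mm high, standing on the worktop; bystander. Origin: centre of its underside.
- tweezers: Steel tweezers lying on the worktop, 125 mm long (along their y), 9 mm high; bystander. Origin: centre of the underside.
Not all that is in view belongs to the job. What is shaped like the lens but orange is not meant.

How it is judged:
By the outcome, as a careful person would: the job done as asked, in the order asked, and still so for the second after the job is handed in, with the robot touching nothing.
It also fails if it takes over 42 s, if anything falls off the work surface, if the arm or the gripper's body presses on something with over 40 N, if the wrist force passes 120 N, or if a joint passes its speed limit or range.

## Working session

There is one attempt and no reset: what is moved stays moved. The work goes in short steps, Python scripts to look and compute and a tool call to move; the robot and the scene stay as the last step left them, time stands still between calls to the robot, and variables do not carry over. Pictures are saved under pics/ and viewed, about 8 in all and at most 12, crops included, and the job is handed in when it is done.

Besides the shell and the picture viewer there is one more tool, called after ">>>" as a command line: name --argument value ..., lists and objects as JSON in quotes. move_arm: Moves the arm, as the interface text tells. Its arguments: {"type":"object","properties":{"commands":{"type":"string"},"force":{"type":"number"}},"required":["commands"]}

```bash
mkdir -p pics; cat > h.py <<'E'
import numpy as np, cv2
from scipy.spatial.transform import Rotation as R
from station import bot
def cam(name):
    o=bot.get_obs(); c=bot.read_camera(name); K=np.array(c['K'],float)
    if name=='wrist':
        q=o['tool_rot']; T=np.eye(4); T[:3,:3]=R.from_quat([q[1],q[2],q[3],q[0]]).as_matrix(); T[:3,3]=o['eef_pos']
        W=T@np.array(c['hand_eye'])
    else:
        Rm=cv2.Rodrigues(np.array(c['rvec'],float))[0]; W=np.eye(4); W[:3,:3]=Rm.T; W[:3,3]=-Rm.T@np.array(c['tvec'],float).ravel()
    return c['img'],K,W
def cast(K,W,uv,z):
    uv=np.atleast_2d(uv).astype(float); d=np.c_[uv,np.ones(len(uv))]@np.linalg.inv(K).T@W[:3,:3].T
    s=(z-W[2,3])/d[:,2]; return W[:3,3]+s[:,None]*d
def proj(K,W,P):
    p=(np.atleast_2d(P)-W[:3,3])@W[:3,:3]@K.T; return p[:,:2]/p[:,2:]
def save(n,img): cv2.imwrite('pics/'+n,img[:,:,::-1])
E
python3 - <<'E'
from h import *
a,K,W=cam('scene'); b,K2,W2=cam('top')
print(W.round(3),W2.round(3),K2,bot.get_obs())
save('top0.png',cv2.resize(b,(800,600),interpolation=cv2.INTER_CUBIC)); save('scene0.png',a)
E
```

```text
[[-0.74  -0.406  0.536 -0.072]
 [-0.672  0.435 -0.599  0.677]
 [ 0.011 -0.804 -0.595  0.691]
 [ 0.     0.     0.     1.   ]] [[ 0.012 -0.974  0.226  0.177]
 [-1.    -0.011  0.006  0.024]
 [-0.003 -0.226 -0.974  1.488]
 [ 0.     0.     0.     1.   ]] [[477.08943084   0.         260.5877107 ]
 [  0.         477.08943084 190.50825273]
 [  0.           0.           1.        ]] {'t': 0.1, 'q': array([ 1.08089507,  0.47770678,  0.02234213,  1.55635121, -0.01147242,
        1.10929339, -0.08306429]), 'joint_vel': array([ 1.13048950e-03, -1.85601170e-03, -9.19418821e-04, -4.77591382e-03,
        4.55284571e-05,  1.64251184e-03, -1.37889776e-03]), 'joint_torque': array([ 4.39913711e-03, -5.97761893e+01,  1.61424547e+00, -2.81954563e+01,
        1.29027411e-02,  5.02833733e-03,  3.52323866e-05]), 'eef_pos': array([ 0.25128487, -0.62591072,  0.23043066]), 'tool_rot': array([-7.83865020e-04,  9.81826918e-01,  1.89776811e-01, -2.24033756e-04]), 'contact_force': array([ 0.06349799,  0.55449935, -0.39528092]), 'torque': array([-0.01329985,  0.00824621,  0.0215056 ]), 'gripper_width': 0.9975727616526623}
```

View pics/top0.png

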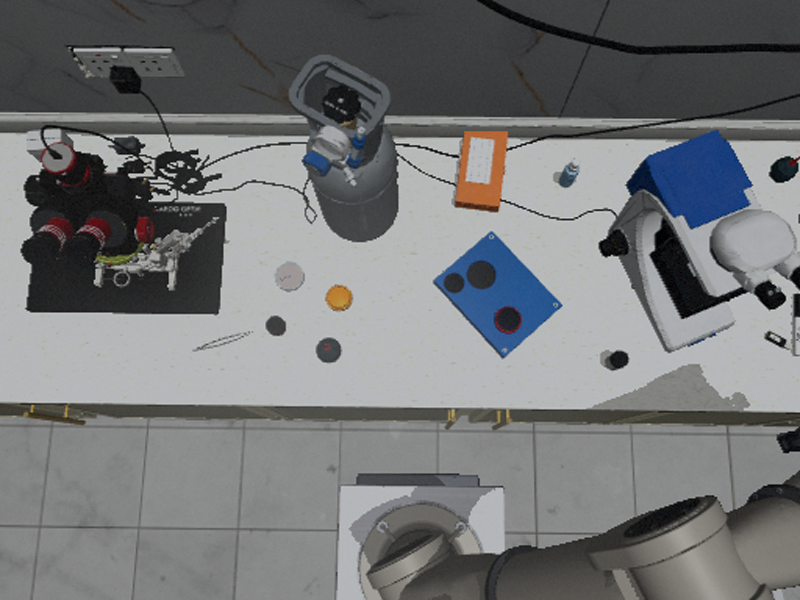

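View pics/scene0.png

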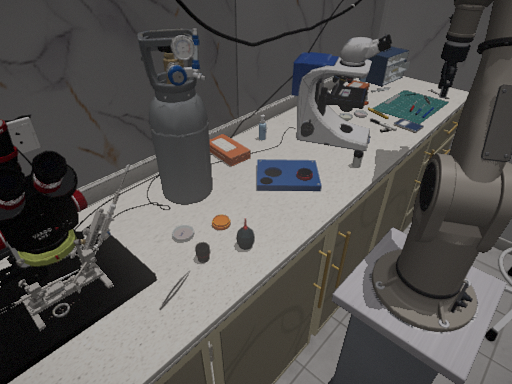

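Top view (800x600 px): the blue block is centred near (498,293). On it are the red-ringed lens at (508,320), the empty large recess at (481,275), and the cap in the small recess at (454,283). Things that could be mistaken for the lens: the orange ring (339,297), the blower with its red nozzle (328,349), the can (617,359) and the cap (454,283). I choose (508,320): it has a red ring and lies on the block.

```bash
cat > m.py <<'E'
from h import *
import sys
def blk(img,K,W,center=None):
    hsv=cv2.cvtColor(img,cv2.COLOR_RGB2HSV)
    m=cv2.inRange(hsv,(98,110,60),(122,255,255))
    m=cv2.morphologyEx(m,cv2.MORPH_OPEN,np.ones((3,3)))
    cs,_=cv2.findContours(m,cv2.RETR_EXTERNAL,cv2.CHAIN_APPROX_NONE)
    return hsv,m,cs
E
python3 - <<'E'
from m import *
img,K,W=cam('top')
hsv,m,cs=blk(img,K,W)
for c in cs:
    if cv2.contourArea(c)<500: continue
    (u,v)=c.reshape(-1,2).mean(0)
    if not(270<u<370 and 140<v<240): continue
    P=cast(K,W,c.reshape(-1,2),0.022)[:,:2].astype(np.float32)
    r=cv2.minAreaRect(P*1000); print(r, cv2.boxPoints(r).round(0).tolist())
    h=np.zeros_like(m); cv2.drawContours(h,[c],-1,255,-1)
    h=cv2.bitwise_and(h,cv2.bitwise_not(m))
    for k in cv2.findContours(h,cv2.RETR_EXTERNAL,cv2.CHAIN_APPROX_NONE)[0]:
        if cv2.contourArea(k)<40: continue
        p=cast(K,W,k.reshape(-1,2),0.022)[:,:2].astype(np.float32)*1000
        print('hole',cv2.minEnclosingCircle(p),k.reshape(-1,2).mean(0))
red=cv2.inRange(hsv,(0,120,60),(8,255,255))|cv2.inRange(hsv,(170,120,60),(180,255,255))
red[:, :290]=0; red[:,370:]=0; red[:150]=0; red[240:]=0
p=np.argwhere(red)[:,::-1]; P=cast(K,W,p,0.022+0.011)[:,:2].astype(np.float32)*1000
print('lens',len(p),cv2.minEnclosingCircle(P))
for n,uv,z in [('can',(617,359),.03),('orange',(339,297),.01),('blower',(328,349),.05),('bottle',(568,175),.03),('obox',(480,170),.03),('tank',(355,240),0),('micro',(640,350),0)]:
    print(n,cast(K,W,np.array(uv)*.64,z).round(3))
save('crop.png',cv2.resize(img[140:240,270:370],(600,600),interpolation=cv2.INTER_CUBIC))
E
```

```text
((529.4536743164062, -148.42864990234375), (208.95474243164062, 160.35946655273438), 41.91878890991211) [[398.0, -159.0], [505.0, -278.0], [661.0, -138.0], [554.0, -19.0]]
hole ((474.03472900390625, -167.57962036132812), 27.978532791137695) [324.52083333 204.4375    ]
hole ((566.6567993164062, -115.18352508544922), 28.683568954467773) [307.5        175.60416667]
lens 38 ((472.2464294433594, -166.7664337158203), 26.308284759521484)
can [[ 0.395 -0.382  0.03 ]]
orange [[0.519 0.172 0.01 ]]
blower [[0.405 0.186 0.05 ]]
bottle [[ 0.781 -0.299  0.03 ]]
obox [[ 0.79  -0.116  0.03 ]]
tank [[0.644 0.144 0.   ]]
micro [[ 0.419 -0.437  0.   ]]
```

View pics/crop.png

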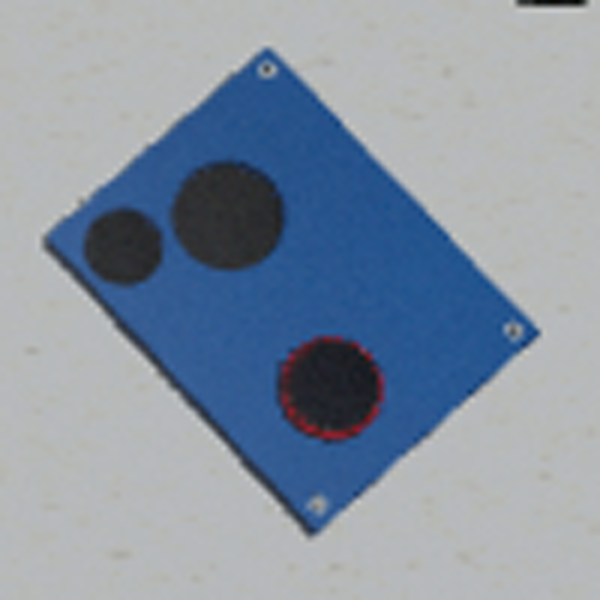

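The crop (6x) shows the lens with its red ring at (331,388), the empty large recess at (228,215) and the cap at (123,246). The fitted rectangle measures 209x160 mm. The large hole is where the block pose predicts it, at (0.567,-0.115), and the lens is 108 mm away at heading 28.7°. I'll swing the arm in behind the lens.

>>> move_arm --commands "0.35 1.8 -2.86 0 0 0 0;0.35 1.8 -2.86 0 0 0 0;0.35 1.8 -2.86 0 0 0 0;0.35 1.8 -2.86 0 0 0 0;0.35 1.8 -2.86 0 0 0 0;0.35 1.8 -2.86 0 0 0 0;0.35 1.8 -2.86 0 0 0 0;0.35 1.8 -2.86 0 0 0 0;0.35 2.9 -1.8 0 0 0 0;0.35 2.9 -1.8 0 0 0 0;0.35 2.9 -1.8 0 0 0 0;0.35 0 0 0 0 0 0" --force 20

```text
t: 1.15
eef_pos: [0.3645, -0.2722, 0.2316]
tool_rot: [-0.001, 0.981, 0.194, 0.001]
contact_force: [-0.5, 0.5, -0.3]
gripper_width: 0.352
```

>>> move_arm --commands "0.35 2.9 -1.7 0 0 0 0;0.35 2.9 -1.7 0 0 0 0;0.35 2.9 -1.7 0 0 0 0;0.35 0 0 0 0 0 -6.3;0.35 0 0 3.3 0 0 0;0.35 0 0 3.3 0 0 0;0.35 0 0 3.3 0 0 0;0.35 0 0 3.1 0 0 0;0.35 0 0 0 0 0 0;0.35 0 0 0 0 0 0"

```text
t: 1.98
eef_pos: [0.4211, -0.1978, 0.1005]
tool_rot: [-0.001, 0.97, 0.243, -0.002]
contact_force: [0.2, 0.5, 0.6]
gripper_width: 0.353
```

```bash
cat > w.py <<'E'
from m import *
import sys
img,K,W=cam('wrist'); save(sys.argv[1],img)
hsv=cv2.cvtColor(img,cv2.COLOR_RGB2HSV)
red=cv2.inRange(hsv,(0,120,50),(8,255,255))|cv2.inRange(hsv,(170,120,50),(180,255,255))
red=cv2.morphologyEx(red,cv2.MORPH_OPEN,np.ones((2,2)))
cs=cv2.findContours(red,cv2.RETR_EXTERNAL,cv2.CHAIN_APPROX_NONE)[0]
for c in cs:
    if cv2.contourArea(c)<300: continue
    P=cast(K,W,c.reshape(-1,2),0.033)[:,:2].astype(np.float32)*1000
    print('red',cv2.minEnclosingCircle(P),cv2.boundingRect(c))
o=bot.get_obs(); q=o['tool_rot']; r=R.from_quat([q[1],q[2],q[3],q[0]]).as_matrix()
print(o['t'],o['eef_pos'].round(4),o['contact_force'].round(2),o['gripper_width'],'head',np.degrees(np.arctan2(r[1,0],r[0,0])))
print(r.round(3), W.round(3)[:3,3])
print('cell px',proj(K,W,[[.5667,-.1150,.022],[.4722,-.1668,.033]]).round(0))
E
python3 w.py w1.png
```

```text
red ((474.09423828125, -170.2916717529297), 26.5709285736084) (213, 67, 85, 87)
2.0333 [ 0.4225 -0.1983  0.102 ] [0.1  0.08 0.35] 0.348063902446141 head 28.173372281921942
[[ 0.882  0.472 -0.   ]
 [ 0.472 -0.882  0.   ]
 [-0.    -0.    -1.   ]] [ 0.485 -0.165  0.242]
cell px [[246. -86.]
 [249. 111.]]
```

View pics/w1.png

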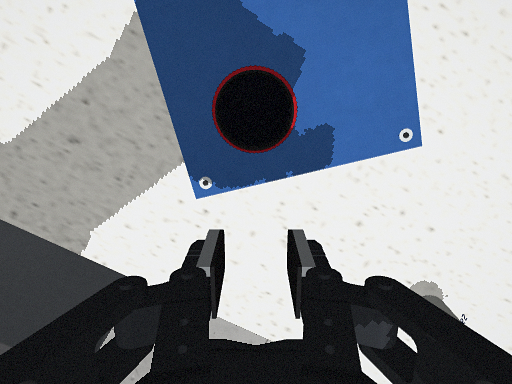

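The wrist view shows the lens at (254,110), straight ahead of the finger gap centred at (256,230). Its position by this camera agrees with the top camera to about 4 mm. Next I lower behind the lens to about 3 mm above the deck.

>>> move_arm --commands "0.35 0 0 2.5 0 0 -0.4;0.35 0 0 2.5 0 0 0;0.35 0 0 1.7 0 0 0;0.35 0 0 0.9 0 0 0;0.35 0 0 0 0 0 0;0.35 0 0 0 0 0 0"

```text
t: 2.53
eef_pos: [0.4234, -0.1986, 0.0266]
tool_rot: [0.001, 0.969, 0.247, 0.001]
contact_force: [0.0, -0.5, 0.3]
gripper_width: 0.348
```

```bash
python3 w.py w2.png
```

```text
red ((474.1711730957031, -169.93699645996094), 26.545421600341797) (186, 56, 130, 131)
2.5833 [ 0.4236 -0.1987  0.0269] [ 0.14 -0.77 -0.42] 0.34784370021041683 head 28.56716731947966
[[ 0.878  0.478  0.002]
 [ 0.478 -0.878 -0.001]
 [ 0.002  0.002 -1.   ]] [ 0.486 -0.165  0.168]
cell px [[ 238. -190.]
 [ 242.  126.]]
```

>>> move_arm --commands "0.35 0.6 0 0.1 0 0 0;0.35 0.6 0 0 0 0 0;0.35 0.5 0 0 0 0 0;0.35 0.3 0 0 0 0 0;0.35 0.3 0 0 0 0 0;0.35 0.3 0 0 0 0 0;0.35 0.3 0 0 0 0 0;0.35 0.3 0 0 0 0 0;0.35 0.3 0 0 0 0 0;0.35 0.3 0 0 0 0 0;0.35 0 0 0 0 0 0"

```text
t: 3.5
eef_pos: [0.4564, -0.1796, 0.0243]
tool_rot: [0.0, 0.969, 0.247, 0.0]
contact_force: [0.3, 0.2, 0.5]
gripper_width: 0.35
```

```bash
python3 w.py w3.png
```

```text
red ((486.63470458984375, -164.63262939453125), 26.574003219604492) (194, 121, 125, 86)
3.55 [ 0.4561 -0.1798  0.0243] [ 0.97 -1.19  0.07] 0.34479020189357495 head 28.59877756377457
[[ 0.878  0.479  0.   ]
 [ 0.479 -0.878  0.   ]
 [ 0.     0.    -1.   ]] [ 0.519 -0.146  0.166]
cell px [[242. -65.]
 [245. 215.]]
```

View pics/w3.png

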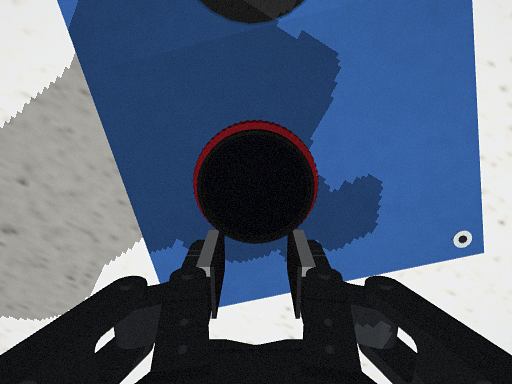

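The lens (256,182) sits cradled between the two fingertips, and the recess (252,~-30) lies dead ahead. I push on.

>>> move_arm --commands "0.35 0.4 0 0 0 0 0;0.35 0.4 0 0 0 0 0;0.35 0.4 0 0 0 0 0;0.35 0.4 0 0 0 0 0;0.35 0.4 0 0 0 0 0;0.35 0.4 0 0 0 0 0;0.35 0.4 0 0 0 0 0;0.35 0.4 0 0 0 0 0;0.35 0.4 0 0 0 0 0;0.35 0.4 0 0 0 0 0;0.35 0.4 0 0 0 0 0;0.35 0 0 0 0 0 0"

```text
t: 4.55
eef_pos: [0.4953, -0.1583, 0.0244]
tool_rot: [0.0, 0.969, 0.247, 0.001]
contact_force: [0.4, 0.2, 0.4]
gripper_width: 0.351
```

```bash
python3 w.py w4.png; python3 - <<'E'
from m import *
img,K,W=cam('wrist'); hsv,m,cs=blk(img,K,W)
# recess: non-blue, dark region, above lens
k=cv2.bitwise_not(m); k[:, :60]=0;
for c in cv2.findContours(k,cv2.RETR_LIST,cv2.CHAIN_APPROX_NONE)[0]:
    if cv2.contourArea(c)>1500: print(cv2.boundingRect(c),cv2.minEnclosingCircle(cast(K,W,c.reshape(-1,2),.022)[:,:2].astype(np.float32)*1000))
E
```

```text
red ((525.765625, -143.36761474609375), 26.444650650024414) (194, 121, 125, 84)
4.6 [ 0.4949 -0.1586  0.0244] [-0.32 -0.01 -0.29] 0.3499297075711462 head 28.607020316173216
[[ 0.878  0.479  0.001]
 [ 0.479 -0.878  0.   ]
 [ 0.001  0.    -1.   ]] [ 0.558 -0.125  0.166]
cell px [[243.  62.]
 [246. 303.]]
(208, 234, 96, 112) ((471.4774475097656, -172.57618713378906), 36.49860382080078)
(60, 0, 452, 384) ((493.345703125, -179.78567504882812), 144.34918212890625)
(60, 0, 104, 85) ((551.394775390625, -63.15632247924805), 20.664440155029297)
```

View pics/w4.png

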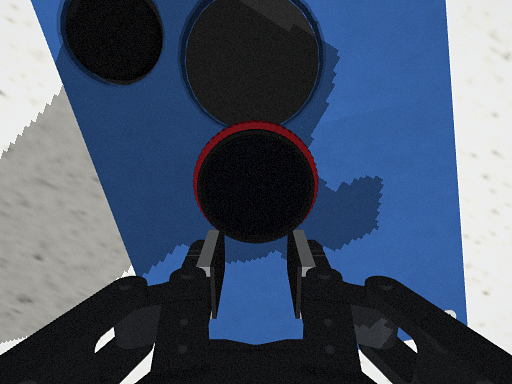

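The recess is now at (251,58), with rim 181..322 in the row, and the cap at (113,32). The lens at (256,182) needs about 51 mm forward and 2 mm to the left.

>>> move_arm --commands "0.35 0.4 -0.02 0 0 0 0;0.35 0.4 -0.02 0 0 0 0;0.35 0.4 -0.02 0 0 0 0;0.35 0.4 -0.02 0 0 0 0;0.35 0.4 -0.02 0 0 0 0;0.35 0.4 -0.02 0 0 0 0;0.35 0.4 -0.02 0 0 0 0;0.35 0.4 -0.02 0 0 0 0;0.35 0.3 -0.02 0 0 0 0;0.35 0.3 0 0 0 0 0;0.35 0.3 0 0 0 0 0;0.35 0.3 0 0 0 0 0"

```text
t: 5.65
eef_pos: [0.5323, -0.1361, 0.0243]
tool_rot: [-0.0, 0.969, 0.247, 0.0]
contact_force: [0.3, -0.7, -0.1]
gripper_width: 0.347
```

>>> move_arm --commands "0.35 0.2 0 0 0 0 0;0.35 0.2 0 0 0 0 0;0.35 0.1 0 0 0 0 0;0.35 0 0 0 0 0 0;0.35 0 0 0 0 0 0"

```text
t: 6.07
eef_pos: [0.5364, -0.1339, 0.0243]
tool_rot: [0.0, 0.969, 0.247, 0.0]
contact_force: [0.9, -0.2, -0.0]
gripper_width: 0.35
```

```bash
python3 w.py w5.png
```

```text
red ((569.3359375, -117.42842102050781), 24.770244598388672) (197, 118, 118, 88)
6.1167 [ 0.5364 -0.134   0.0243] [ 0.09 -0.4  -0.34] 0.35401452851083004 head 28.566752770047763
[[ 0.878  0.478 -0.   ]
 [ 0.478 -0.878 -0.   ]
 [-0.     0.    -1.   ]] [ 0.599 -0.101  0.166]
cell px [[248. 174.]
 [250. 384.]]
```

View pics/w5.png

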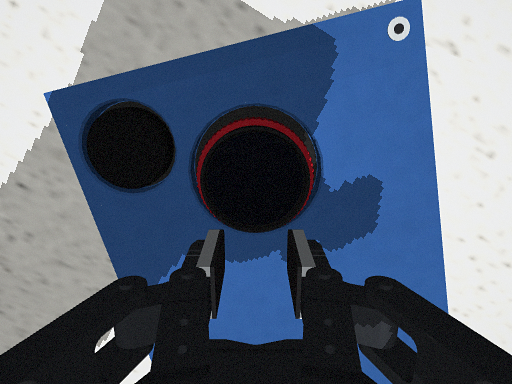

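The lens looks dropped in: the ring shrank from 125 to 118 px, and the dark rim gap shows ahead of it. I back off level, raise the hand and check.

>>> move_arm --commands "0.35 -0.2 0 0 0 0 0;0.35 -0.4 0 0 0 0 0;0.35 -1 0 0 0 0 0;0.35 -1.5 0 0 0 0 0;0.35 -1 0 -2 0 0 0;0.35 0 0 -3 0 0 0;0.35 0 0 -3 0 0 0;0.35 0 0 -3 0 0 0;0.35 0 0 0 0 0 0;0.35 0 0 0 0 0 0"

```text
t: 6.95
eef_pos: [0.5008, -0.1545, 0.1359]
tool_rot: [0.001, 0.969, 0.246, 0.002]
contact_force: [0.4, 0.1, -1.1]
gripper_width: 0.354
```

```bash
python3 w.py w6.png; python3 - <<'E'
from h import *
a=cv2.imread('pics/w6.png'); s,K,W=cam('scene')
u,v=proj(K,W,[.567,-.115,.022])[0].astype(int); print(u,v)
s=cv2.resize(s[v-35:v+35,u-45:u+45][:,:,::-1],None,fx=5.4,fy=5.4,interpolation=cv2.INTER_CUBIC)[:384]
a=cv2.resize(a[0:280,110:400],(384,370)); 
c=np.zeros((384,384+s.shape[1],3),np.uint8); c[:370,:384]=a; c[:s.shape[0],384:]=s; cv2.imwrite('pics/c6.png',c[:,:800])
E
```

```text
red ((566.2373657226562, -119.4793930053711), 25.665569305419922) (219, 51, 71, 74)
7.0 [ 0.4997 -0.1541  0.1345] [-0.79  0.09  0.28] 0.34377892438209484 head 28.530376876487423
[[ 0.879  0.478  0.   ]
 [ 0.478 -0.879 -0.001]
 [ 0.     0.001 -1.   ]] [ 0.563 -0.121  0.278]
cell px [[249.  85.]
 [250. 225.]]
272 171
```

View pics/c6.png

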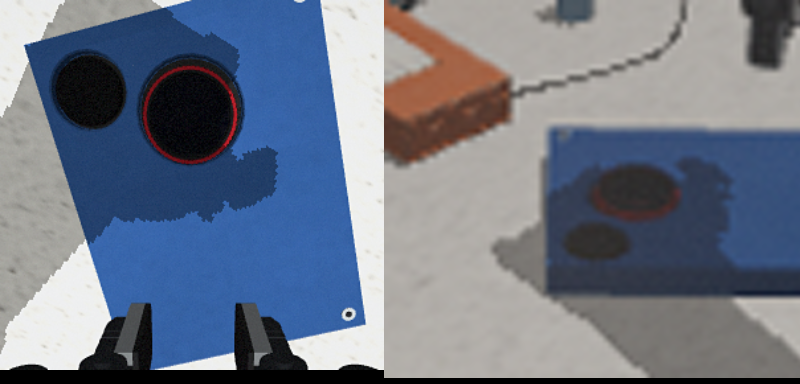

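Left half: the lens ring sits wholly inside the rim, nearer the rear, with a dark gap in front. The cap is still in place at (89,90). The camera is right above the lens, so I can check tilt from how concentric ring and collar are, comparing the seated heights and the rim.

```bash
python3 - <<'E'
from h import *
img,K,W=cam('wrist'); hsv=cv2.cvtColor(img,cv2.COLOR_RGB2HSV)
red=cv2.inRange(hsv,(0,110,40),(8,255,255))|cv2.inRange(hsv,(168,110,40),(180,255,255)); red[200:]=0
cs=cv2.findContours(red,cv2.RETR_CCOMP,cv2.CHAIN_APPROX_NONE)[0]
cs=[c for c in cs if cv2.contourArea(c)>800]
for c in cs:
  for z in (.023,.030):
    P=cast(K,W,c.reshape(-1,2),z)[:,:2].astype(np.float32)*1000
    e=cv2.fitEllipse(P); print(z,np.round(e[0],1),np.round(e[1],1),round(e[2]))
f=np.array([.878,.478])
m=cv2.inRange(hsv,(98,110,30),(122,255,255)); m=cv2.morphologyEx(m,cv2.MORPH_CLOSE,np.ones((3,3)))
for c in cv2.findContours(cv2.bitwise_not(m),cv2.RETR_LIST,cv2.CHAIN_APPROX_NONE)[0]:
  if 1000<cv2.contourArea(c)<12000:
    P=cast(K,W,c.reshape(-1,2),.022)[:,:2].astype(np.float32)*1000; e=cv2.fitEllipse(P); print('hole',np.round(e[0],1),np.round(e[1],1))
u0=img[30:150,195:315]; save('c7.png',cv2.resize(u0,(600,600),interpolation=cv2.INTER_CUBIC))
E
```

```text
0.023 [ 566.7 -118.5] [52.4 52.5] 19
0.03 [ 566.6 -118.6] [51.  51.1] 19
0.023 [ 566.7 -118.4] [49.2 49.3] 161
0.03 [ 566.6 -118.5] [47.8 47.9] 161
hole [ 568.3 -117.9] [55.3 56.2]
hole [551.5 -64.1] [38.  38.3]
```

View pics/c7.png

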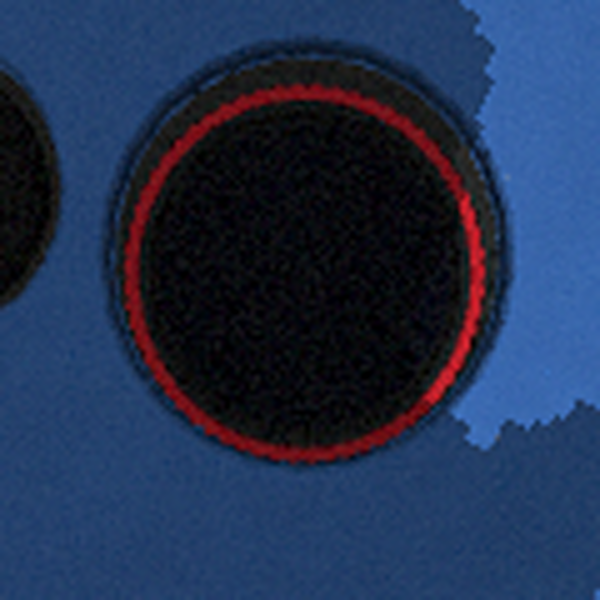

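The ring fits a circle (52.4 x 52.5 mm). The collar is concentric with it to 0.1 mm, and both stand at seated height inside the rim, so the lens lies flat. The hand is clear, so I hand in.

```bash
python3 -c "
from station import bot
print(bot.get_obs()['contact_force'],bot.hand_in())"
```

```text
the job is handed in; nothing more can be done
[-0.78233032 -0.06327646  0.11253946] None
```

The lens is in its cell and lies flat on the bottom. I pushed it about 107 mm across the deck with the two fingertips held 30 mm apart. It dropped into the large recess, and I backed the hand off level and raised it clear. The job was handed in at about 7 s of robot time.

**Last checks (wrist camera):**
- **Flat:** the ring outline is round, at 52.4 × 52.5 mm. The collar is concentric with it to about 0.1 mm.
- **Seated:** the ring's apparent size puts its top at about 24 to 25 mm, where 23 mm is expected when seated. The whole ring lies inside the rim, resting towards the rear of the play.
- **Rest of the block:** the cap is still in the small recess. The last wrist force readings were within noise, about 1 N. I did not look at the bystanders again after the move, but the hand stayed clear of them.

**What disagreed:** the wrist and top cameras differed by about 3 to 4 mm on the lens and the cell, so I steered the push by the wrist view. The mask-based diameters also read 1.5 to 4 mm small.

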